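Close the sprung test fixture

ROBOT

A 6-joint arm with a two-finger parallel gripper is mounted at the origin on the work surface. World frame = base frame: x ahead of the robot, y to its left, z up, the work surface at z = 0. Lengths are in m, angles in degrees, forces in N, time in s.
With the tool pointing down it reaches from about 0.4 to 0.825 m from the base axis. Payload 7 kg.
Tool frame: the origin (TCP) lies between the finger pads; the fingertips stand 25 mm ahead of it and the grasp point (between the pads) lies 6 mm ahead of it; z points along the fingers, y is the line along which they close (so a half turn about z gives the same grasp; the last joint's range is limited). The gripper opens to 88 mm and grips with 3 to 60 N. Pads are 19 mm wide; open, the fingers measure 130 mm over their backs; the gripper's body (78 mm by 193 mm) begins 47 mm behind the grasp point.
Start: joints at [-47.664, 20.546, 0.682, 0, -70.136, -16.507], TCP at [0.294, -0.608, 0.252] pointing down, gripper open.
Joint ranges: [-176.03, 176.03], [-82.01, 121.73], [-58.28, 71.71], [-173.87, 95.51], [-174.79, -0.11], [-173.66, 173.66]. Speed limits (degrees/s): [136.94, 136.94, 172.46, 180, 180, 180].

INTERFACE

Orientations are given as [roll, pitch, yaw] about the fixed x, y, z axes, in that order (R = Rz(yaw) Ry(pitch) Rx(roll)).
In Python, from plant import ctrl, camrig, status, close_job gives the robot as it stands (ctrl), with the cameras (camrig), the readings (status) and the job as plain functions.
- The arm moves only by the shell command python3 drive.py 'ROWS'. ROWS is a JSON list of rows, 1 to 8 of them, each an object with the fields sx, sy, sz (the shift in m), spin (a turn about the tool's z in degrees), jaw (the finger opening in m); a field left out counts as zero (the opening has to be given); each row is the pose to reach, as a shift and turn from the pose commanded when the command began, along the tool's axes at that moment; what a row does not reach only later rows make up. A row lasts 1/8 s, in which the tool goes at most 0.0625 m and 10.7 degrees, less where a joint would pass 70% of its speed; a pose out of reach is approached as far as the arm can. The fingers move at their own pace and stop on an object; the grip force is fixed at half the most. Time passes only in rows, so rows that do not move let the fingers close. It prints the time, the measured TCP pose, the force, the opening and the grip force at its end. Input that does not fit is refused with a message, and nothing moves.
- status.get_obs(): the state, without advancing time (a new reading comes with each control period).
- camrig.snapshot(name): name is "scene" or "top" or "wrist"; returns a dict with "frame" (384x512x3 uint8, red, green, blue), "z_map" (384x512 float32, m along the optical axis (not along the pixel's ray), 0 where there is no reading), "fovy" (degrees; the focal length in pixels is half the picture's height over the tangent of half this angle, whatever the lens; pixels are square), "cx", "cy" (the principal point, pixels), "k1" (the pictures are not rectified: a ray, as slopes to the right and down, at radius r is drawn at 1 + k1 r^2 times it, then the intrinsics apply), "R" (3x3) and "t" (3): a world point X has camera coordinates R X + t; the wrist camera has in their place "T_tool_cam" (4x4, takes a point from camera to tool coordinates, whose origin is the TCP and whose axes are the flange's). Camera axes: x right, y down, z forward; pixel columns grow to the right and rows downward; lengths in m; the calibration is good to about 2 mm. A picture is of the moment at which its call begins: read the wrist's pose just before it.
- close_job(): hands the job in; it is judged then, once.
The state is a dict: "clock": time; "joint_pos": joint angles; "qvel": joint speeds; "tau": joint torques, N m; "tool_pos": TCP position; "orientation": TCP orientation; "force": force on the tool from outside, world axes, zero at the start; "moment": the same for the moment, N m; "opening": finger opening in m; "gripper_force": force on a finger pad.
Only numpy, scipy, OpenCV 4.12 (cv2) and the standard library are available. Lean on these libraries where they do the work, as an engineer would, in place of code of your own. Each camera call takes 0.05 s, during which the arm holds its last target. There are 200 camera calls.

TASK

Clear the two loose parts off the test fixture, putting the brass spacer into the bin of spacers and the connector into the bin of connectors. Then take the grey cover by its grip, pass its tongue under the fixture's keeper bar and slide it over the hidden locating pin until it drops on, and press it down flush on the deck against the spring contacts. Finish while still holding it pressed down, and leave everything else on the bench where it is.

Things in the scene. Friction and masses are not known exactly. Their poses are not given: they have to be found in the camera images.
- fixture: Flat aluminium test fixture fixed to the bench. Its deck (top face) is 30 mm above the bench, 150 mm wide (y), from x = -120 to +105 mm. Origin: on the bench right below the locating pin; z up, x from the open apron (-x, nearer the robot) towards the keeper bar (+x).
- keeper (a point): Middle of the underside of the keeper, a dark steel bar across the deck (along the fixture's y): 92 mm along the fixture's x from the pin, 22 mm above the deck; 14 mm wide (x), 9 mm thick, on posts 108 mm apart inside. The cover's tongue passes under it even while the cover rides on top of the pin, but it cannot go in from straight above.
- pin_foot (a point): Foot of the steel locating pin, on the deck's top face (30 mm above the bench), with the fixture's axes. The pin stands 12 mm above the deck, 8 mm diameter, its top 3 mm tapering to 4 mm. The cover hides it once it is above it.
- platen (a joint): Two black sprung contact strips, 50 x 16 mm (x, y), centred 30 mm either side of the pin (along y), moving together. 0 = up, 5 mm proud of the deck; 0.005 m = pressed flush with it. Spring 5.4 N when up, 9.9 N when flush; they rise again when let go. The cover's own weight does not press them down.
- cover: Grey cover, 130 x 100 mm (x, y), 17 mm thick, 0.17 to 0.35 kg, starting on the bench, tongue away from the robot. Origin: centre of its underside = mouth of a hidden round blind pocket (12 mm diameter, 14 mm deep) for the pin. On top, over the pocket, a black bar grip 50 mm long (x), 18 wide (y), from 17 to 50 mm above the underside. Seated: origin at pin_foot, x along the fixture's x.
- tongue_end (a point): Middle of the end of the cover's steel tongue, on its underside: 101 mm along the cover's x from its origin. The tongue is 70 mm wide (y), 5 mm thick, level with the underside, and sticks 36 mm out of the cover's +x end.
- spacer: Hexagonal brass spacer bar lying on the fixture's apron, 42 mm long (its x), 14 mm across flats, lying on a flat: 14 mm high and 16 mm wide over the corners (y). Origin: centre of its underside as it lies.
- connector: Metal and black connector lying on the fixture's apron, 44 mm long (its x), 20 mm wide (y, from -10 to +10 mm; parallel faces 26 mm long there), 14 mm high: a thin 44 mm steel flange between a black block and a steel shell. Origin: centre of its underside.
- spacer_bin: Open blue bin fixed to the bench, 115 x 100 mm (x, y), 42 mm high, 3 mm walls, holding three of the brass spacers in its -x half (up to 17 mm above the bench). Origin: centre of its underside; x along its length away from the robot.
- connector_bin: Open blue bin, the same size and looks, holding two of the connectors in its -x half (up to 17 mm above the bench). Origin: centre of its underside; x along its length away from the robot.
- solder_spool: Solder spool on its side flange, 60 mm diameter, 32 mm high. Bystander. Origin: centre of its underside.
- screwdriver: Screwdriver lying flat, 170 mm long. Bystander. Origin on its underside.
- flux_bottle: Small upright bottle, 36 mm diameter, 85 mm tall. Bystander. Origin: centre of its underside.
- tip_tin: Low round brass tin, 48 mm diameter, 18 mm high. Bystander. Origin: centre of its underside.
- tape_roll: Tape roll lying flat, 68 mm outer diameter, 19 mm high. Bystander. Origin: centre of its underside.
- dev_board: Circuit board lying flat on a pad, 100 x 60 mm, 16 mm high. Bystander. Origin: centre of its underside.

How it is judged:
By the outcome, as a careful person would: the job done as asked, in the order asked, and still so for the second after the job is handed in, while the arm keeps its last pose, push and grip.
It also fails if it takes over 72 s, if anything falls off the work surface, if the arm or the gripper's body presses on something with over 40 N, if the wrist force passes 120 N, or if a joint passes its speed limit or range.

## Working session

There is one attempt and no reset: what is moved stays moved. The work goes in short steps, Python scripts to look and compute and a shell command to move; the robot and the scene stay as the last step left them, time stands still between calls to the robot, and variables do not carry over. Pictures are saved under pics/ and viewed, at most 10 in all, crops included, and the job is handed in when it is done.

```bash
ls; mkdir -p pics
cat > h.py <<'E'
import numpy as np, cv2
from plant import ctrl, camrig, status, close_job
from scipy.spatial.transform import Rotation as Ro
def snap(n):
    o=status.get_obs(); s=camrig.snapshot(n); s['obs']=o
    f=s['frame'].shape[0]/2/np.tan(np.radians(s['fovy'])/2)
    s['K']=np.array([[f,0,s['cx']],[0,f,s['cy']],[0,0,1]])
    if n=='wrist':
        T=np.eye(4);T[:3,:3]=Ro.from_euler('xyz',o['orientation'],degrees=True).as_matrix();T[:3,3]=o['tool_pos']
        s['W']=T@s['T_tool_cam']
    else:
        T=np.eye(4);T[:3,:3]=s['R'];T[:3,3]=s['t'];s['W']=np.linalg.inv(T)
    return s
def save(s,name): np.savez('pics/'+name,**{k:s[k] for k in('frame','z_map','K','W','k1')}); cv2.imwrite('pics/'+name+'.png',s['frame'][:,:,::-1])
def ray(s,u,v):
    d=np.array([float(s['k1']),0,0,0]); p=cv2.undistortPoints(np.array([[[u,v]]],float),s['K'],d)[0,0]
    return s['W'][:3,:3]@np.array([p[0],p[1],1]), s['W'][:3,3]
def at_z(s,u,v,z):
    d,o=ray(s,u,v); return o+d*(z-o[2])/d[2]
def at_d(s,u,v):
    d,o=ray(s,u,v); return o+d*s['z_map'][int(round(v)),int(round(u))]
E
python3 - <<'E'
from h import *
s=snap('top');save(s,'top0');t=snap('scene');save(t,'scene0')
print(s['fovy'],s['k1'],s['W'],t['W'][:3,3]); print(status.get_obs())
E
```

```text
drive.py
pics
plant.py
55.86706817326775 -0.07246078432733213 [[ 0.02640949 -0.99702009  0.07248093  0.49557018]
 [-0.99941482 -0.02791045 -0.0197741   0.05684778]
 [ 0.02173815 -0.07191629 -0.99717376  0.98277275]
 [ 0.          0.          0.          1.        ]] [ 1.28566677 -0.4499963   0.7299375 ]
{'clock': 0.1, 'joint_pos': array([-4.76636694e+01,  2.05889112e+01,  6.38571517e-01, -1.62686473e-02,
       -7.01371772e+01, -1.65079801e+01]), 'qvel': array([-0.07983804, -0.11123615,  0.08306422,  0.11348242,  0.04354957,
       -0.06216662]), 'tau': array([-1.24104936e-03, -5.84162879e+01,  2.93751222e+01,  7.01551706e+00,
        1.01434972e-02, -5.65454934e-05]), 'tool_pos': array([ 0.29388453, -0.60721263,  0.25069971]), 'orientation': array([ 1.79911745e+02, -1.02060333e-02, -1.54177181e+02]), 'force': array([-0.0676722 , -0.39253825, -0.54861217]), 'moment': array([0.01307339, 0.01798249, 0.01744311]), 'gripper_force': 0.0, 'opening': 0.08732735236515952}
```

Run:
```python
import cv2
a=cv2.imread('pics/top0.png');cv2.imwrite('pics/top0b.png',cv2.resize(a,(800,600),interpolation=cv2.INTER_CUBIC))
```

```text
(no output)
```

View pics/top0b.png

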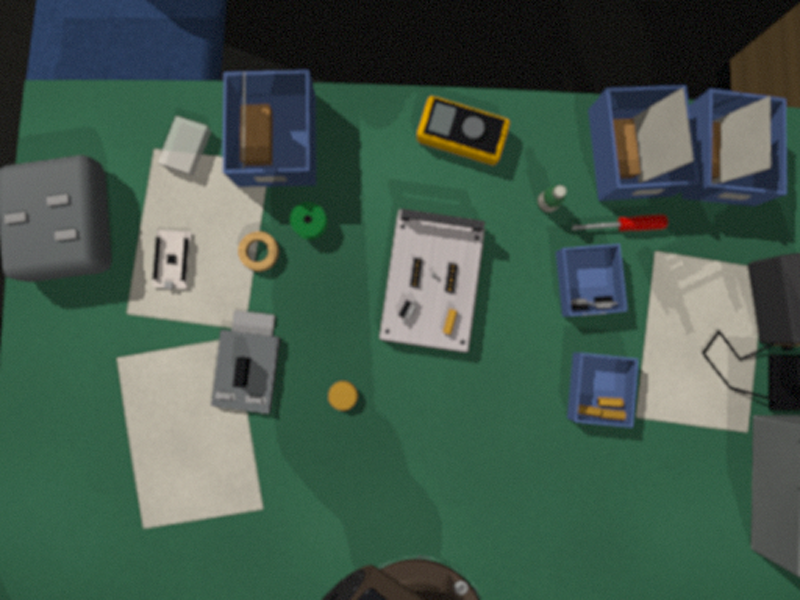

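The top view (shown at 1.5625x) has the fixture at about (432,281), the connector at (408,310) and the spacer at (450,321). The cover is at (246,370) with its tongue up at (253,321). The connector bin is at (592,281) and the spacer bin at (605,390). I'll enlarge these.

Run:
```python
import cv2,numpy as np
a=cv2.imread('pics/top0.png')
c=lambda x,y,w,h,k:cv2.resize(a[y:y+h,x:x+w],(w*k,h*k),interpolation=cv2.INTER_CUBIC)
m=np.zeros((600,800,3),np.uint8)
m[:600,:450]=c(238,130,75,100,6)
m[:300,450:690]=c(130,195,60,75,4)
m[300:600,450:650]=c(355,150,50,75,4)
m[300:600,650:800]=c(362,220,50,75,3)[:300,:150] if 0 else np.pad(c(362,220,50,75,3),((0,75),(0,0),(0,0)))
cv2.imwrite('pics/crop1.png',m)
```

```text
(no output)
```

View pics/crop1.png

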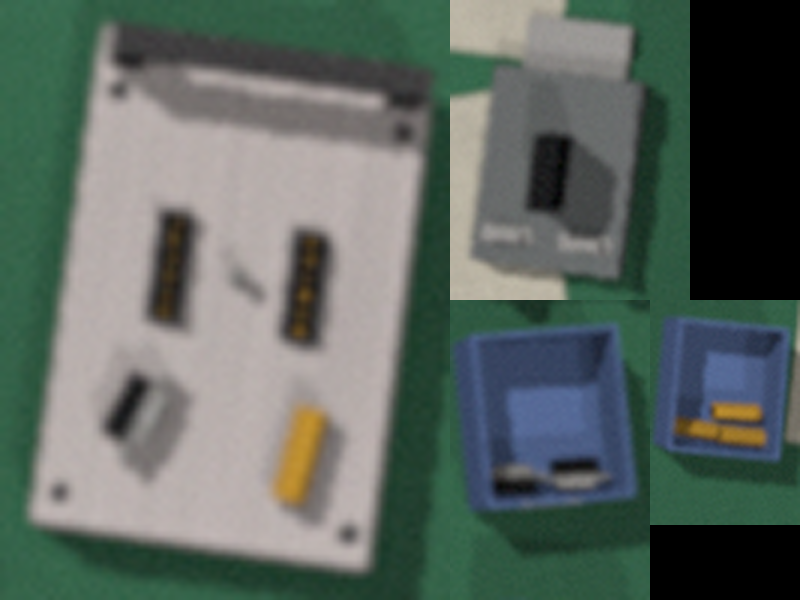

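The crop shows contact strips centred at (171,266) and (305,288), and deck near corners at (30,522) and (368,570). The connector is around (137,410) with its long axis running from (112,435) to (140,378). The spacer runs from (292,500) to (312,408). The cover grip is around (549,172). Bin contents are in the lower (near) halves.

```bash
cat > m1.py <<'E'
from h import *
s=dict(np.load('pics/top0.npz'))
def P(px,py,x,y,k,z,ox=0,oy=0):
    return at_z(s,x+(px-ox+.5)/k-.5,y+(py-oy+.5)/k-.5,z)
F=lambda a,b,z:P(a,b,238,130,6,z); C=lambda a,b,z:P(a,b,130,195,4,z,450,0)
CB=lambda a,b,z:P(a,b,355,150,4,z,450,300); SB=lambda a,b,z:P(a,b,362,220,3,z,650,300)
np.set_printoptions(precision=4,suppress=True)
L=F(171,266,.035);R=F(305,288,.035);print('strips',L,R,'mid',(L+R)/2,'y dir yaw',np.degrees(np.arctan2(*(L-R)[[1,0]])),np.linalg.norm(L-R))
a,b=F(30,522,.03),F(368,570,.03);print('near',a,b,np.degrees(np.arctan2(*(a-b)[[1,0]])),np.linalg.norm(a-b))
a,b=F(292,500,.044),F(312,408,.044);print('spacer',a,b,(a+b)/2,np.degrees(np.arctan2(*(b-a)[[1,0]])))
a,b=F(112,435,.044),F(140,378,.044);print('conn',F(138,410,.044),np.degrees(np.arctan2(*(b-a)[[1,0]])))
print('grip',C(550,172,.05)); print('tongue end',C(528,17,.005),C(633,28,.005)); print('cov near',C(473,258,.017),C(618,278,.017))
print('cb rim',[CB(*p,.042) for p in((458,340),(617,327),(634,492),(476,508))])
print('sb rim',[SB(*p,.042) for p in((665,318),(788,325),(780,460),(660,450))])
E
python3 m1.py
```

```text
strips [0.6056 0.0174 0.035 ] [ 0.5976 -0.0417  0.035 ] mid [ 0.6016 -0.0122  0.035 ] y dir yaw 82.29955516407126 0.059706955133552016
near [0.4919 0.0761 0.03  ] [ 0.4747 -0.0725  0.03  ] 83.41571956568694 0.14961837621063356
spacer [ 0.5044 -0.0371  0.044 ] [ 0.5444 -0.0449  0.044 ] [ 0.5244 -0.041   0.044 ] -11.088777783789917
conn [0.5415 0.0305 0.044 ] -24.624792136437915
grip [0.4318 0.2994 0.05  ]
tongue end [0.5324 0.3306 0.005 ] [0.527  0.2591 0.005 ]
cov near [0.3713 0.357  0.017 ] [0.3612 0.2601 0.017 ]
cb rim [array([ 0.6501, -0.2217,  0.042 ]), array([ 0.6625, -0.3301,  0.042 ]), array([ 0.5523, -0.3413,  0.042 ]), array([ 0.5389, -0.2344,  0.042 ])]
sb rim [array([ 0.4762, -0.2497,  0.042 ]), array([ 0.4723, -0.3607,  0.042 ]), array([ 0.3542, -0.3543,  0.042 ]), array([ 0.3617, -0.2467,  0.042 ])]
```

```bash
cat >> h.py <<'E'
def to(x,y,z,yaw):
    o=status.get_obs();p=np.array(o['tool_pos']);w=o['orientation'][2]
    R=Ro.from_euler('xyz',o['orientation'],degrees=True).as_matrix()
    t=-((yaw-w+180)%360-180)
    print('tool shift',np.round(R.T@(np.array([x,y,z])-p),4),'turn',round(t,1),'(alt',round(t-180*np.sign(t),1),') now',np.round(p,4),np.round(o['orientation'],1),'j6',o['joint_pos'][5])
E
python3 - <<'E'
from h import *
s=snap('wrist');print(np.round(s['T_tool_cam'],3),s['fovy'])
to(.49,-.01,.25,172); print(np.linalg.norm([.2,.6]))
E
```

```text
[[-0.001 -0.952 -0.308  0.084]
 [ 1.    -0.001  0.001  0.001]
 [-0.001 -0.308  0.952 -0.134]
 [ 0.     0.     0.     1.   ]] 66.84272712827018
tool shift [-0.4367  0.4522  0.0014] turn 33.8 (alt -146.2 ) now [ 0.2939 -0.6073  0.2508] [ 179.9   -0.  -154.2] j6 -16.50660322623727
0.6324555320336759
```

```bash
python3 drive.py '[{"sx":-0.22, "sy":0.23, "spin":17, "jaw":0.06}, {"sx":-0.22, "sy":0.23, "spin":17, "jaw":0.06}, {"sx":-0.22, "sy":0.23, "spin":17, "jaw":0.06}, {"sx":-0.22, "sy":0.23, "spin":17, "jaw":0.06}, {"sx":-0.22, "sy":0.23, "spin":17, "jaw":0.06}, {"sx":-0.22, "sy":0.23, "spin":17, "jaw":0.06}]'
python3 - <<'E'
from h import *
to(.49,-.01,.25,172)
E
```

```text
clock: 0.9
tool_pos: [0.3927, -0.3016, 0.2519]
orientation: [180.0, 0.1, -170.9]
force: [0.2, -0.1, 0.9]
opening: 0.0602
gripper_force: 0.0
tool shift [-0.1421  0.2725  0.0021] turn 17.1 (alt -162.9 ) now [ 0.3927 -0.3016  0.2519] [ 1.800e+02  1.000e-01 -1.709e+02] j6 -66.14363025654058
```

```bash
python3 drive.py '[{"sx":-0.142, "sy":0.272, "spin":17, "jaw":0.06}, {"sx":-0.142, "sy":0.272, "spin":17, "jaw":0.06}, {"sx":-0.142, "sy":0.272, "spin":17, "jaw":0.06}, {"sx":-0.142, "sy":0.272, "spin":17, "jaw":0.06}, {"sx":-0.142, "sy":0.272, "spin":17, "jaw":0.06}, {"sx":-0.142, "sy":0.272, "spin":17, "jaw":0.06}]'
python3 - <<'E'
from h import *
to(.49,-.01,.25,172)
s=snap('wrist');save(s,'w1');cv2.imwrite('pics/w1b.png',cv2.resize(s['frame'][:,:,::-1],(800,600),interpolation=cv2.INTER_CUBIC))
E
```

```text
clock: 1.65
tool_pos: [0.4916, -0.0114, 0.2513]
orientation: [-180.0, -0.0, 172.0]
force: [-0.6, -0.4, -0.6]
opening: 0.0599
gripper_force: 0.0
tool shift [0.0017 0.0011 0.0013] turn 0.0 (alt -180.0 ) now [ 0.4916 -0.0114  0.2513] [-180.   -0.  172.] j6 -119.5908989319309
```

View pics/w1b.png

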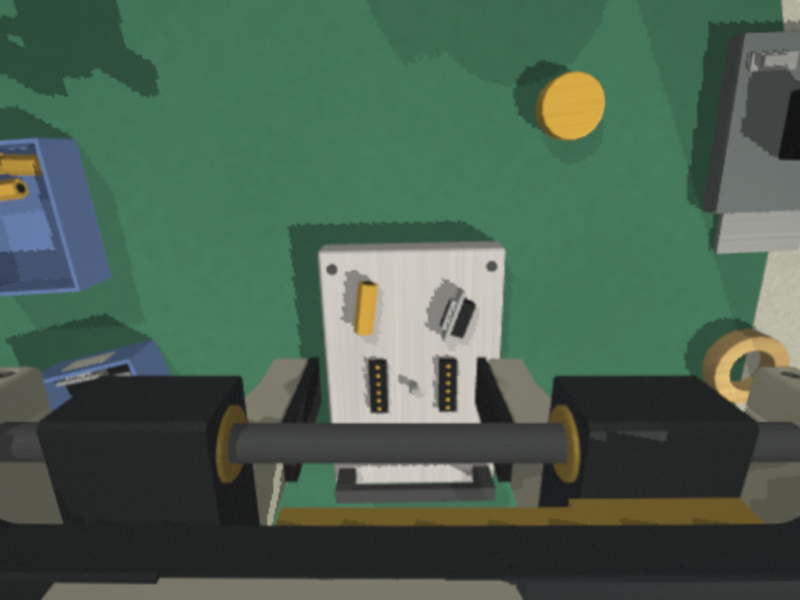

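The wrist view has the near robot side at the top. The spacer is at (367,309), the connector at (456,316), the strips at (378,385) and (447,385), and the pin at (408,382). Enlarging.

Run:
```python
import cv2
a=cv2.imread('pics/w1.png');cv2.imwrite('pics/crop2.png',cv2.resize(a[150:270,200:330],None,fx=5,fy=5,interpolation=cv2.INTER_CUBIC))
```

```text
(no output)
```

View pics/crop2.png

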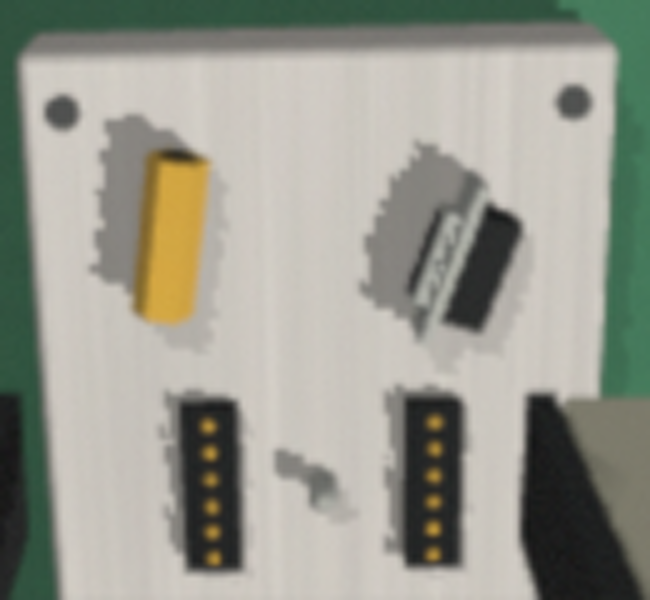

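Spacer mid-axis: (178,163) to (165,314). Connector flange: (478,180) to (425,335), body centre about (463,257). Strips: (211,485) and (433,481).

```bash
cat > m2.py <<'E'
from h import *
np.set_printoptions(precision=4,suppress=True)
s=dict(np.load('pics/w1.npz'))
F=lambda a,b,z:at_z(s,200+(a+.5)/5-.5,150+(b+.5)/5-.5,z)
ang=lambda a,b:np.degrees(np.arctan2(*(b-a)[[1,0]]))
L=F(433,481,.035);R=F(211,485,.035);print('strips',(L+R)/2,ang(R,L)-90,np.linalg.norm(L-R))
print('strip dir',ang(F(210,402,.035),F(213,570,.035)), ang(F(434,397,.035),F(433,567,.035)))
a,b=F(62,112,.03),F(573,102,.03);print('holes yaw',ang(a,b)-90)
a,b=F(178,163,.037),F(165,314,.037);print('spacer',(a+b)/2,ang(a,b))
a,b=F(478,180,.044),F(425,335,.044);print('conn flange',(a+b)/2,ang(a,b),'c',F(463,257,.042))
E
python3 m2.py
python3 - <<'E'
from h import *
to(.5235,-.040,.10,169)
E
```

```text
strips [ 0.5985 -0.0119  0.035 ] -6.871110726662295 0.05985151571009837
strip dir -7.841572262513572 -6.3316249792122035
holes yaw -6.851887322780655
spacer [ 0.5237 -0.0407  0.037 ] -13.871815541223278
conn flange [0.536  0.0284 0.044 ] -23.868250996904415 c [0.5367 0.0316 0.042 ]
tool shift [-0.0361 -0.0226  0.1511] turn 3.0 (alt -177.0 ) now [ 0.4911 -0.0125  0.2512] [-180.   -0.  172.] j6 -119.53418160633917
```

```bash
python3 drive.py '[{"sx":-0.036, "sy":-0.023, "sz":0.04, "spin":4.5, "jaw":0.046}, {"sx":-0.036, "sy":-0.023, "sz":0.1, "spin":4.5, "jaw":0.046}, {"sx":-0.036, "sy":-0.023, "sz":0.15, "spin":4.5, "jaw":0.046}, {"sx":-0.036, "sy":-0.023, "sz":0.18, "spin":4.5, "jaw":0.046}, {"sx":-0.036, "sy":-0.023, "sz":0.193, "spin":4.5, "jaw":0.046}, {"sx":-0.036, "sy":-0.023, "sz":0.193, "spin":4.5, "jaw":0.046}]'
python3 drive.py '[{"jaw":0}, {"jaw":0}, {"jaw":0}, {"jaw":0}]'
python3 - <<'E'
from h import *
to(.444,-.304,.037,177.5)
E
```

```text
clock: 2.45
tool_pos: [0.5226, -0.0429, 0.0583]
orientation: [-180.0, -0.1, 167.3]
force: [1.1, 0.1, 0.4]
opening: 0.0457
gripper_force: 0.0
clock: 2.95
tool_pos: [0.5231, -0.0418, 0.0592]
orientation: [180.0, 0.1, 167.3]
force: [-1.6, 0.6, 5.3]
opening: 0.0144
gripper_force: 29.9
tool shift [ 0.0198 -0.2731  0.022 ] turn -10.2 (alt 169.8 ) now [ 0.5231 -0.0418  0.0592] [1.800e+02 1.000e-01 1.673e+02] j6 -119.52729315411506
```

```bash
python3 drive.py '[{"sz":-0.05, "jaw":0}, {"sx":0.01, "sy":-0.05, "sz":-0.08, "spin":-5, "jaw":0}, {"sx":0.02, "sy":-0.11, "sz":-0.08, "spin":-10, "jaw":0}, {"sx":0.02, "sy":-0.17, "sz":-0.08, "spin":-10, "jaw":0}, {"sx":0.02, "sy":-0.23, "sz":-0.08, "spin":-10, "jaw":0}, {"sx":0.02, "sy":-0.273, "sz":-0.08, "spin":-10, "jaw":0}, {"sx":0.02, "sy":-0.273, "sz":-0.07, "spin":-10, "jaw":0}, {"sx":0.02, "sy":-0.273, "sz":-0.07, "spin":-10, "jaw":0}]'
python3 - <<'E'
from h import *
to(.444,-.304,.037,177.5)
s=snap('wrist');save(s,'w2');cv2.imwrite('pics/w2b.png',cv2.resize(s['frame'][:,:,::-1],(800,600),interpolation=cv2.INTER_CUBIC))
E
```

```text
clock: 3.95
tool_pos: [0.4425, -0.3037, 0.1276]
orientation: [180.0, -0.1, 177.3]
force: [0.6, -0.0, -1.7]
opening: 0.0143
gripper_force: 29.9
tool shift [-0.0016 -0.0003  0.0906] turn -0.2 (alt 179.8 ) now [ 0.4425 -0.3037  0.1276] [ 1.800e+02 -1.000e-01  1.773e+02] j6 -79.17880512832585
```

View pics/w2b.png

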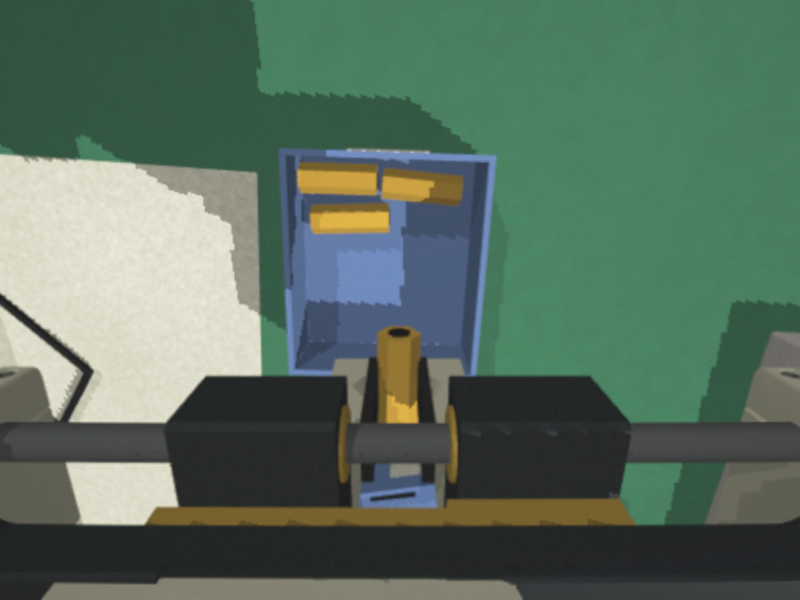

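The spacer is held at (400,370) over the bin's empty far half. The near rim runs from (280,150) to (495,156), and the far rim shows at about (400,488).

Run:
```python
from h import *
s=dict(np.load('pics/w2.npz'))
for u,v in((280,150),(495,156),(400,488)): print(at_z(s,u/1.5625,v/1.5625,.042))
```

```text
[ 0.35407437 -0.35213066  0.042     ]
[ 0.36153511 -0.25322696  0.042     ]
[ 0.54522932 -0.30574641  0.042     ]
```

```bash
python3 drive.py '[{"sy":-0.004, "sz":0.05, "spin":1.5, "jaw":0}, {"sy":-0.004, "sz":0.08, "spin":1.5, "jaw":0}, {"sy":-0.004, "sz":0.09, "spin":1.5, "jaw":0}, {"sy":-0.004, "sz":0.09, "spin":1.5, "jaw":0}, {"sy":-0.004, "sz":0.09, "spin":1.5, "jaw":0.03}, {"sy":-0.004, "sz":0.09, "spin":1.5, "jaw":0.03}, {"sy":-0.004, "sz":0.09, "spin":1.5, "jaw":0.03}]'
python3 drive.py '[{"sz":-0.05, "jaw":0.03}, {"sy":0.01, "sz":-0.1, "jaw":0.05}, {"sy":0.06, "sz":-0.12, "spin":2, "jaw":0.05}, {"sy":0.12, "sz":-0.12, "spin":5, "jaw":0.05}]'
python3 - <<'E'
from h import *
s=snap('top');save(s,'top1')
to(.538,.031,.10,156)
E
```

```text
clock: 4.88
tool_pos: [0.4437, -0.3081, 0.0394]
orientation: [-180.0, 0.1, 175.8]
force: [-0.9, 0.5, 0.2]
opening: 0.0296
gripper_force: 0.0
clock: 5.38
tool_pos: [0.4531, -0.1878, 0.1609]
orientation: [180.0, 0.3, 170.6]
force: [2.1, 1.8, -0.7]
opening: 0.049
gripper_force: 0.0
tool shift [-0.049   0.2244  0.0608] turn 14.6 (alt -165.4 ) now [ 0.4527 -0.1824  0.1601] [179.9   0.2 170.6] j6 -100.50920259330245
```

```bash
python3 drive.py '[{"sx":-0.049, "sy":0.226, "spin":14.6, "jaw":0.05}, {"sx":-0.049, "sy":0.226, "spin":14.6, "jaw":0.05}, {"sx":-0.049, "sy":0.226, "sz":0.02, "spin":14.6, "jaw":0.05}, {"sx":-0.049, "sy":0.226, "sz":0.05, "spin":14.6, "jaw":0.05}, {"sx":-0.049, "sy":0.226, "sz":0.06, "spin":14.6, "jaw":0.05}, {"sx":-0.049, "sy":0.226, "sz":0.06, "spin":14.6, "jaw":0.05}, {"sx":-0.049, "sy":0.226, "sz":0.06, "spin":14.6, "jaw":0.05}]'
python3 - <<'E'
from h import *
s=snap('wrist');save(s,'w3')
to(.538,.031,.058,156)
a=s['frame'][:,:,::-1];cv2.imwrite('pics/w3b.png',cv2.resize(a[130:330,140:372],None,fx=3,fy=3,interpolation=cv2.INTER_CUBIC))
E
```

```text
clock: 6.3
tool_pos: [0.5365, 0.0262, 0.0994]
orientation: [180.0, 0.0, 156.2]
force: [0.5, -0.7, -0.4]
opening: 0.0499
gripper_force: 0.0
tool shift [0.0007 0.005  0.0416] turn 0.2 (alt -179.8 ) now [0.5366 0.0261 0.0996] [1.799e+02 1.000e-01 1.562e+02] j6 -137.56191935685672
```

View pics/w3b.png

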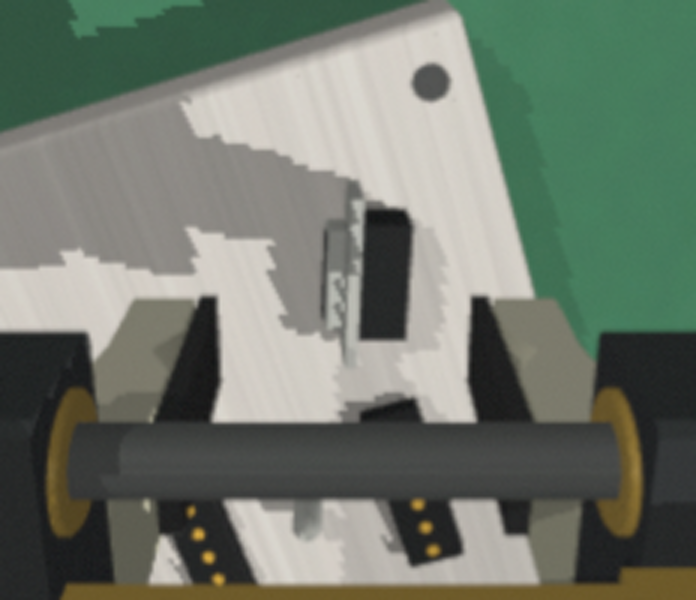

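The connector sits between the fingers, aligned, with its faces at columns 327 and 410 and rows 210 to 340, so its centre is about (368,275).

Run:
```python
from h import *
s=dict(np.load('pics/w3.npz'))
G=lambda a,b,z:at_z(s,140+(a+.5)/3-.5,130+(b+.5)/3-.5,z)
c=G(368,275,.044);a,b=G(358,205,.044),G(350,350,.044)
print(c,np.degrees(np.arctan2(*(b-a)[[1,0]])), G(327,270,.044),G(410,275,.044))
to(c[0],c[1],.058,156)
```

```text
[0.53763434 0.03279045 0.044     ] -26.553520598876016 [0.53254849 0.02446922 0.044     ] [0.54164956 0.04185375 0.044     ]
tool shift [0.0018 0.0065 0.0416] turn 0.2 (alt -179.8 ) now [0.5366 0.0261 0.0996] [1.799e+02 1.000e-01 1.562e+02] j6 -137.56191935685672
```

```bash
python3 drive.py '[{"sx":0.002, "sy":0.0065, "sz":0.02, "spin":1, "jaw":0.05}, {"sx":0.002, "sy":0.0065, "sz":0.035, "spin":1, "jaw":0.05}, {"sx":0.002, "sy":0.0065, "sz":0.041, "spin":1, "jaw":0.05}, {"sx":0.002, "sy":0.0065, "sz":0.041, "spin":1, "jaw":0.05}]'
python3 drive.py '[{"jaw":0}, {"jaw":0}, {"jaw":0}, {"jaw":0}]'
python3 - <<'E'
from h import *
to(.629,-.279,.038,186.5)
E
```

```text
clock: 6.85
tool_pos: [0.537, 0.0333, 0.0574]
orientation: [-180.0, -0.0, 155.2]
force: [-0.2, -0.6, -0.4]
opening: 0.0501
gripper_force: 0.0
clock: 7.35
tool_pos: [0.5372, 0.0338, 0.0578]
orientation: [180.0, 0.0, 155.2]
force: [-0.3, -0.3, 1.2]
opening: 0.02
gripper_force: 30.0
tool shift [-0.2144 -0.2456  0.0198] turn -31.3 (alt 148.7 ) now [0.5372 0.0338 0.0578] [180.    0.  155.2] j6 -139.2470489346406
```

```bash
python3 drive.py '[{"sz":-0.05, "jaw":0}, {"sx":-0.02, "sy":-0.02, "sz":-0.09, "spin":-8, "jaw":0}, {"sx":-0.06, "sy":-0.06, "sz":-0.09, "spin":-18, "jaw":0}, {"sx":-0.1, "sy":-0.11, "sz":-0.09, "spin":-28, "jaw":0}, {"sx":-0.14, "sy":-0.16, "sz":-0.09, "spin":-31, "jaw":0}, {"sx":-0.18, "sy":-0.2, "sz":-0.09, "spin":-31, "jaw":0}, {"sx":-0.214, "sy":-0.245, "sz":-0.09, "spin":-31, "jaw":0}, {"sx":-0.214, "sy":-0.245, "sz":-0.09, "spin":-31, "jaw":0}]'
python3 - <<'E'
from h import *
s=snap('wrist');save(s,'w4');cv2.imwrite('pics/w4b.png',cv2.resize(s['frame'][:,:,::-1],(800,600),interpolation=cv2.INTER_CUBIC))
to(.629,-.279,.038,186.5)
s=dict(np.load('pics/top0.npz'));print(at_z(s,546/1.5625,203/1.5625,.04),at_z(s,559/1.5625,191/1.5625,.085))
E
```

```text
clock: 8.35
tool_pos: [0.6286, -0.2824, 0.1463]
orientation: [-180.0, -0.1, -174.0]
force: [-0.9, 1.1, -0.1]
opening: 0.0198
gripper_force: 30.0
tool shift [-0.0011  0.0013  0.1084] turn -0.5 (alt 179.5 ) now [ 0.6282 -0.2804  0.1464] [ 1.80e+02 -1.00e-01 -1.74e+02] j6 -76.09331615576714
[ 0.73004295 -0.20263747  0.04      ] [ 0.73969236 -0.21182222  0.085     ]
```

View pics/w4b.png

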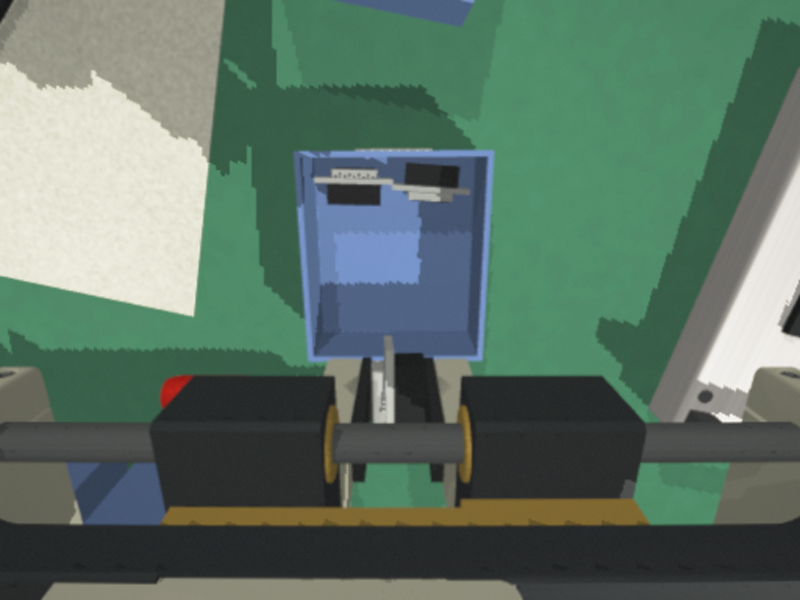

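The connector is held at (393,390) above the connector bin. The two existing connectors are in the near half, and the near rim runs from (296,152) to (494,152).

Run:
```python
from h import *
s=dict(np.load('pics/w4.npz'))
a,b=[at_z(s,u/1.5625,v/1.5625,.042) for u,v in((296,152),(494,152))]
d=(b-a)/np.linalg.norm(b-a);x=np.array([d[1],-d[0],0]);print(a,b,np.degrees(np.arctan2(x[1],x[0])),(a+b)/2+.0575*x)
c=(a+b)/2+.0855*x;print(c);to(c[0],c[1],.038,-173.5)
```

```text
[ 0.54920901 -0.34009545  0.042     ] [ 0.53898953 -0.24162468  0.042     ] 5.925050690935458 [ 0.60129209 -0.28492449  0.042     ]
[ 0.62914251 -0.28203412  0.042     ]
tool shift [-0.0009 -0.0018  0.1084] turn -0.5 (alt 179.5 ) now [ 0.6282 -0.2804  0.1464] [ 1.80e+02 -1.00e-01 -1.74e+02] j6 -76.09331615576714
```

```bash
python3 drive.py '[{"sy":-0.001, "sz":0.06, "jaw":0}, {"sy":-0.001, "sz":0.095, "jaw":0}, {"sy":-0.001, "sz":0.106, "jaw":0}, {"sy":-0.001, "sz":0.106, "jaw":0}, {"sy":-0.001, "sz":0.106, "jaw":0.036}, {"sy":-0.001, "sz":0.106, "jaw":0.036}, {"sy":-0.001, "sz":0.106, "jaw":0.036}]'
python3 drive.py '[{"sz":-0.06, "jaw":0.036}, {"sz":-0.12, "jaw":0.04}, {"sx":0.02, "sy":0.05, "sz":-0.17, "spin":2, "jaw":0.07}, {"sx":0.06, "sy":0.1, "sz":-0.19, "spin":5, "jaw":0.07}, {"sx":0.1, "sy":0.15, "sz":-0.19, "spin":9, "jaw":0.07}, {"sx":0.13, "sy":0.2, "sz":-0.19, "spin":12, "jaw":0.07}, {"sx":0.15, "sy":0.25, "sz":-0.19, "spin":12, "jaw":0.07}, {"sx":0.15, "sy":0.25, "sz":-0.19, "spin":12, "jaw":0.07}]'
python3 - <<'E'
from h import *
s=snap('wrist');save(s,'w5');a=s['frame'][:,:,::-1];cv2.imwrite('pics/w5b.png',cv2.resize(a,(800,600),interpolation=cv2.INTER_CUBIC))
to(.432,.2995,.20,175)
E
```

```text
clock: 9.28
tool_pos: [0.6297, -0.2795, 0.0428]
orientation: [-180.0, 0.1, -173.8]
force: [-0.8, -0.5, -0.1]
opening: 0.0355
gripper_force: 0.0
clock: 10.28
tool_pos: [0.4512, -0.0444, 0.2329]
orientation: [179.9, 0.2, 174.5]
force: [1.0, 0.2, 0.8]
opening: 0.0697
gripper_force: 0.0
tool shift [0.0536 0.3413 0.0331] turn -0.5 (alt 179.5 ) now [ 0.4522 -0.0455  0.2329] [179.9   0.2 174.5] j6 -114.76692826057918
```

View pics/w5b.png

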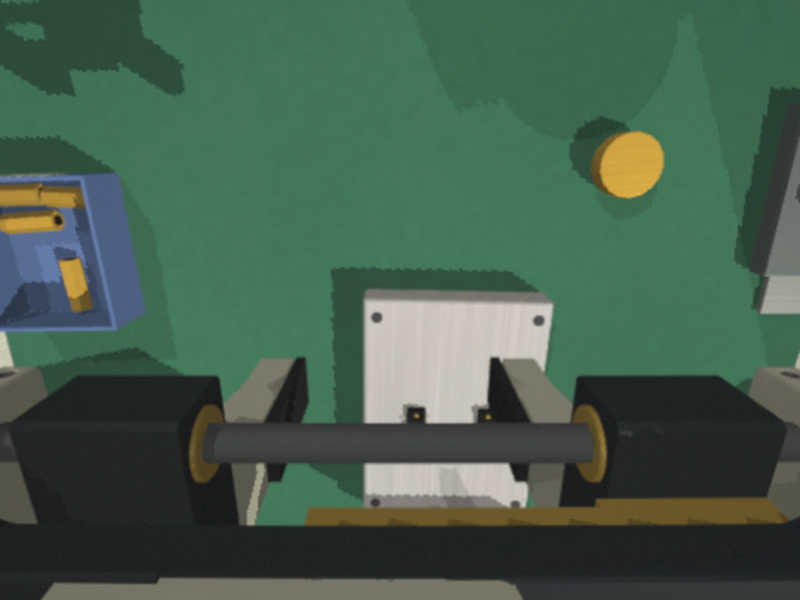

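The fixture apron is clear and the spacer is in its bin at (75,285). The near deck edge runs from (363,297) to (552,303).

```bash
python3 drive.py '[{"sx":0.03, "sy":0.06, "jaw":0.05}, {"sx":0.053, "sy":0.12, "jaw":0.05}, {"sx":0.053, "sy":0.18, "jaw":0.05}, {"sx":0.053, "sy":0.24, "jaw":0.05}, {"sx":0.053, "sy":0.3, "jaw":0.05}, {"sx":0.053, "sy":0.34, "sz":0.03, "jaw":0.05}, {"sx":0.053, "sy":0.34, "sz":0.03, "jaw":0.05}]'
python3 - <<'E'
from h import *
np.set_printoptions(precision=4,suppress=True)
s=dict(np.load('pics/w5.npz'))
a,b=[at_z(s,u/1.5625,v/1.5625,.03) for u,v in((363,297),(552,303))]
d=(b-a)/np.linalg.norm(b-a);x=np.array([d[1],-d[0],0]);print(np.linalg.norm(b-a),np.degrees(np.arctan2(x[1],x[0])),'pin',(a+b)/2+.12*x)
s=snap('wrist');save(s,'w6');t=snap('top');save(t,'top2')
# grip from top depth: points z 0.042-0.06 near cover
for n,q in(('top',t),('top0',dict(np.load('pics/top0.npz'))),('wrist',s)):
    H,W=q['z_map'].shape;uu,vv=np.meshgrid(np.arange(W),np.arange(H))
    p=cv2.undistortPoints(np.stack([uu,vv],-1).reshape(-1,1,2).astype(float),q['K'],np.array([float(q['k1']),0,0,0]))[:,0]
    z=q['z_map'].ravel();X=(np.c_[p,np.ones(len(p))]*z[:,None])@q['W'][:3,:3].T+q['W'][:3,3]
    ok=(z>0)&(abs(X[:,0]-.432)<.045)&(abs(X[:,1]-.2995)<.03)
    m=ok&(X[:,2]>.04)&(X[:,2]<.06);A=X[m]
    if len(A)>5:
        r=cv2.minAreaRect((A[:,:2]*1000).astype(np.float32));print(n,len(A),np.median(A[:,2]),r)
to(.432,.2995,.044,175)
a=s['frame'][:,:,::-1];cv2.imwrite('pics/w6b.png',cv2.resize(a,(800,600),interpolation=cv2.INTER_CUBIC))
E
```

```text
clock: 11.2
tool_pos: [0.4346, 0.2976, 0.1988]
orientation: [-179.8, -0.1, 174.3]
force: [-0.3, 0.6, -0.2]
opening: 0.05
gripper_force: 0.0
0.14792223059623766 -7.496004015801516 pin [ 0.6003 -0.0139  0.03  ]
top0 157 0.04991903824372246 ((431.87481689453125, 304.465576171875), (19.078449249267578, 49.66462707519531), 85.26510620117188)
wrist 854 0.05075318729262948 ((428.51385498046875, 304.87957763671875), (18.085115432739258, 49.61419677734375), 84.47740936279297)
tool shift [0.003  0.0034 0.1569] turn -0.8 (alt 179.2 ) now [0.4348 0.2961 0.2009] [-179.9   -0.   174.2] j6 -151.44933763300827
```

View pics/w6b.png

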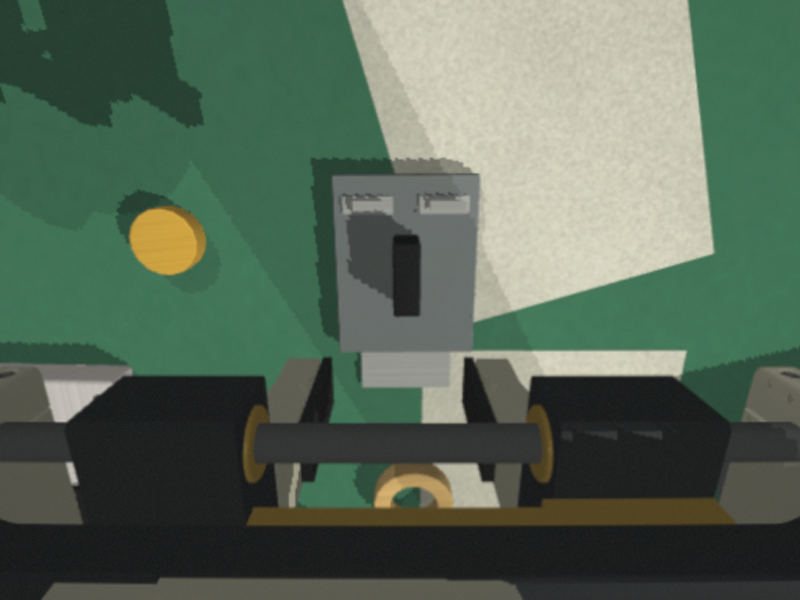

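The cover is square in view with its grip at (406,275). The top and wrist views agree on the displacement from grip to pin (0.170, -0.317), so I'll grasp now.

```bash
python3 drive.py '[{"sx":0.0055, "sy":0.0073, "sz":0.05, "spin":-0.7, "jaw":0.05}, {"sx":0.0055, "sy":0.0073, "sz":0.1, "spin":-0.7, "jaw":0.05}, {"sx":0.0055, "sy":0.0073, "sz":0.14, "spin":-0.7, "jaw":0.05}, {"sx":0.0055, "sy":0.0073, "sz":0.153, "spin":-0.7, "jaw":0.05}, {"sx":0.0055, "sy":0.0073, "sz":0.156, "spin":-0.7, "jaw":0.05}, {"sx":0.0055, "sy":0.0073, "sz":0.156, "spin":-0.7, "jaw":0.05}]'
python3 drive.py '[{"jaw":0}, {"jaw":0}, {"jaw":0}, {"jaw":0}]'
python3 - <<'E'
from h import *
for _ in range(3): to(.430+.17,.3047-.317,.044,173.15)
E
```

```text
clock: 12.05
tool_pos: [0.4303, 0.3049, 0.047]
orientation: [179.9, 0.1, 174.9]
force: [0.2, -0.3, 0.2]
opening: 0.0496
gripper_force: 0.0
clock: 12.55
tool_pos: [0.4293, 0.3043, 0.0458]
orientation: [-180.0, 0.0, 174.9]
force: [-1.1, -1.0, 3.0]
opening: 0.0178
gripper_force: 30.0
tool shift [-0.1979 -0.3003  0.0018] turn 1.8 (alt -178.2 ) now [0.4293 0.3043 0.0458] [-180.     0.   174.9] j6 -151.7730169845103
tool shift [-0.1979 -0.3003  0.0018] turn 1.8 (alt -178.2 ) now [0.4293 0.3043 0.0458] [-180.     0.   174.9] j6 -151.7730169845103
tool shift [-0.1979 -0.3003  0.0018] turn 1.8 (alt -178.2 ) now [0.4293 0.3043 0.0458] [-180.     0.   174.9] j6 -151.7730169845103
```

```bash
python3 drive.py '[{"sz":-0.04, "jaw":0}, {"sz":-0.09, "jaw":0}, {"sx":-0.02, "sy":-0.05, "sz":-0.11, "jaw":0}, {"sx":-0.05, "sy":-0.1, "sz":-0.11, "spin":1.8, "jaw":0}, {"sx":-0.08, "sy":-0.15, "sz":-0.11, "spin":1.8, "jaw":0}, {"sx":-0.11, "sy":-0.2, "sz":-0.11, "spin":1.8, "jaw":0}, {"sx":-0.14, "sy":-0.25, "sz":-0.11, "spin":1.8, "jaw":0}, {"sx":-0.153, "sy":-0.298, "sz":-0.11, "spin":1.8, "jaw":0}]'
python3 drive.py '[{"jaw":0}, {"jaw":0}, {"jaw":0}]'
python3 - <<'E'
from h import *
np.set_printoptions(precision=4,suppress=True)
for _ in range(2):
    s=snap('wrist'); to(.5553,-.0069,.0903,173.15)
save(s,'w7');t=snap('top');save(t,'top3')
c=snap('scene');save(c,'scene3')
E
```

```text
clock: 13.55
tool_pos: [0.5561, -0.008, 0.155]
orientation: [-180.0, -0.0, 173.1]
force: [1.0, 1.2, -1.8]
opening: 0.018
gripper_force: 30.0
clock: 13.92
tool_pos: [0.5552, -0.0051, 0.1555]
orientation: [180.0, -0.0, 173.2]
force: [0.0, 0.6, -2.7]
opening: 0.0181
gripper_force: 30.0
tool shift [-0.0002 -0.0019  0.0653] turn 0.1 (alt -179.9 ) now [ 0.5553 -0.005   0.1556] [180.   -0.  173.2] j6 -116.46541476385701
tool shift [-0.0002 -0.0019  0.0653] turn 0.1 (alt -179.9 ) now [ 0.5553 -0.005   0.1556] [180.    0.  173.2] j6 -116.46158617844756
```

```bash
cat > pl.py <<'E'
from h import *
def cloud(q):
    H,W=q['z_map'].shape;uu,vv=np.meshgrid(np.arange(W),np.arange(H))
    p=cv2.undistortPoints(np.stack([uu,vv],-1).reshape(-1,1,2).astype(float),q['K'],np.array([float(q['k1']),0,0,0]))[:,0]
    z=q['z_map'].ravel();X=(np.c_[p,np.ones(len(p))]*z[:,None])@q['W'][:3,:3].T+q['W'][:3,3]
    return X[z>0]
def cover(q,c,ztop,yaw=-6.85,tol=.008):
    X=cloud(q)-[*c,0];a=np.radians(yaw);x=X[:,0]*np.cos(a)+X[:,1]*np.sin(a);y=-X[:,0]*np.sin(a)+X[:,1]*np.cos(a)
    m=(abs(X[:,2]-ztop)<tol)&(x<-.028)&(x>-.09)&(abs(y)<.065)
    x,y,z=x[m],y[m],X[m,2];k=np.linalg.lstsq(np.c_[x,y,np.ones(len(x))],z,rcond=None)[0]
    r=cv2.minAreaRect((np.c_[x,y]*1000).astype(np.float32))
    print(len(x),'slopes deg',np.degrees(k[:2]).round(2),'z at origin',k[2].round(4),'xmin %.4f y %.4f %.4f'%(np.percentile(x,.5),np.percentile(y,.5),np.percentile(y,99.5)),r)
E
python3 - <<'E'
from pl import *
cover(dict(np.load('pics/w7.npz')),(.5553,-.005),.127)
cover(dict(np.load('pics/top3.npz')),(.5553,-.005),.127)
cover(dict(np.load('pics/w6.npz')),(.4285,.3048),.017,-5.1)
E
```

```text
11487 slopes deg [1.96 0.04] z at origin 0.1299 xmin -0.0655 y -0.0479 0.0506 ((-46.87464141845703, 1.3268241882324219), (100.50892639160156, 37.75939178466797), 89.97509765625)
143 slopes deg [8.8  1.48] z at origin 0.1367 xmin -0.0646 y -0.0475 0.0053 ((-56.02878952026367, -20.726850509643555), (21.264585494995117, 56.799827575683594), 8.376358985900879)
3260 slopes deg [ 1.16 -0.12] z at origin 0.0195 xmin -0.0644 y -0.0489 0.0499 ((-46.254791259765625, 0.46631622314453125), (100.4322738647461, 36.52853012084961), 89.91361236572266)
```

```bash
python3 drive.py '[{"sy":-0.0023, "sz":0.03, "jaw":0}, {"sy":-0.0023, "sz":0.055, "jaw":0}, {"sy":-0.0023, "sz":0.066, "jaw":0}, {"sy":-0.0023, "sz":0.066, "jaw":0}, {"sy":-0.0023, "sz":0.066, "jaw":0}, {"sy":-0.0023, "sz":0.066, "jaw":0}]'
python3 - <<'E'
from pl import *
s=snap('wrist');save(s,'w8');o=s['obs'];print(o['tool_pos'],o['force'])
cover(s,o['tool_pos'][:2],.063)
t=snap('scene');save(t,'scene4')
a=t['frame'][:,:,::-1];cv2.imwrite('pics/scene4b.png',cv2.resize(a[100:300,180:440],None,fx=3,fy=3,interpolation=cv2.INTER_CUBIC))
p=np.linalg.inv(t['W'])@np.array([.69,-.02,.05,1]);print(t['K']@p[:3]/p[2])
E
```

```text
clock: 14.88
tool_pos: [0.5557, -0.0081, 0.0904]
orientation: [180.0, 0.1, 173.1]
force: [0.1, -0.8, -1.7]
opening: 0.018
gripper_force: 30.0
[ 0.55567146 -0.00814299  0.09042953] [ 0.10049221 -0.78418305 -1.67192384]
11429 slopes deg [1.76 0.13] z at origin 0.0646 xmin -0.0655 y -0.0478 0.0507 ((-46.77687454223633, 1.4655990600585938), (100.31092071533203, 37.64418411254883), 89.83546447753906)
[262.75342896 236.17167259   1.        ]
```

```bash
python3 drive.py '[{"sz":0.001, "jaw":0}, {"sx":-0.01, "sz":0.001, "jaw":0}, {"sx":-0.02, "sz":0.001, "jaw":0}, {"sx":-0.028, "sz":0.001, "jaw":0}, {"sx":-0.033, "sz":0.001, "jaw":0}, {"sx":-0.033, "sz":0.001, "jaw":0}]'
python3 - <<'E'
from pl import *
s=snap('wrist');o=s['obs'];print(o['tool_pos'],o['force'])
cover(s,o['tool_pos'][:2],.063)
to(.600,-.0125,.0893,173.15)
E
```

```text
clock: 15.72
tool_pos: [0.5882, -0.0124, 0.0883]
orientation: [-180.0, -0.0, 173.1]
force: [0.1, -0.1, -3.7]
opening: 0.0181
gripper_force: 30.0
[ 0.58818894 -0.01238373  0.08831444] [ 0.067387   -0.06145832 -3.70774125]
11335 slopes deg [1.1  0.06] z at origin 0.0621 xmin -0.0655 y -0.0478 0.0507 ((-46.87287521362305, 1.5854148864746094), (100.22197723388672, 37.77827835083008), 89.94696044921875)
tool shift [-0.0121  0.0013 -0.001 ] turn -0.0 (alt 180.0 ) now [ 0.5878 -0.0124  0.0883] [-180.    -0.   173.1] j6 -114.7154895105931
```

```bash
python3 drive.py '[{"sx":-0.004, "jaw":0}, {"sx":-0.008, "jaw":0}, {"sx":-0.012, "jaw":0}, {"sx":-0.012, "sz":0.001, "jaw":0}, {"sx":-0.012, "sz":0.003, "jaw":0}, {"sx":-0.012, "sz":0.004, "jaw":0}, {"sx":-0.012, "sz":0.004, "jaw":0}]'
python3 - <<'E'
from pl import *
s=snap('wrist');o=s['obs'];print(o['tool_pos'],o['force'],o['moment'])
cover(s,o['tool_pos'][:2],.060)
E
```

```text
clock: 16.65
tool_pos: [0.5997, -0.0137, 0.0844]
orientation: [-180.0, -0.0, 173.1]
force: [0.6, -0.2, -2.5]
opening: 0.0176
gripper_force: 30.0
[ 0.59967573 -0.0136987   0.08442735] [ 0.56216423 -0.2347277  -2.49496171] [-0.0048222  -0.01666507  0.0184676 ]
11343 slopes deg [1.07 0.04] z at origin 0.0582 xmin -0.0655 y -0.0478 0.0507 ((-46.87727737426758, 1.5863533020019531), (100.55750274658203, 37.777984619140625), 89.9703140258789)
```

No resisting force below pin height, so the pin is in the pocket. Pressing down in stages.

```bash
python3 drive.py '[{"sz":0.002, "jaw":0}, {"sz":0.004, "jaw":0}, {"sz":0.006, "jaw":0}, {"sz":0.0075, "jaw":0}, {"sz":0.0075, "jaw":0}]'
python3 - <<'E'
from pl import *
s=snap('wrist');o=s['obs'];print(o['tool_pos'],o['force'],o['moment'])
cover(s,o['tool_pos'][:2],.050)
E
```

```text
clock: 17.32
tool_pos: [0.5999, -0.0137, 0.0775]
orientation: [-180.0, 0.0, 173.1]
force: [-2.5, 1.1, 6.0]
opening: 0.0178
gripper_force: 30.0
[ 0.59992046 -0.01366999  0.07748196] [-2.52772893  1.05410181  6.02297209] [0.27503728 1.07358108 0.00999442]
11481 slopes deg [1.77 0.06] z at origin 0.0517 xmin -0.0656 y -0.0479 0.0507 ((-46.88605499267578, 1.5671653747558594), (37.75393295288086, 100.58138275146484), 0.0003603337681852281)
```

```bash
python3 drive.py '[{"sx":0.001, "sz":0.001, "jaw":0}, {"sx":0.001, "sz":0.002, "jaw":0}, {"sx":0.001, "sz":0.003, "jaw":0}, {"sx":0.001, "sz":0.004, "jaw":0}, {"sx":0.001, "sz":0.004, "jaw":0}]'
python3 - <<'E'
from pl import *
s=snap('wrist');o=s['obs'];print(o['tool_pos'],o['force'],o['moment'])
cover(s,o['tool_pos'][:2],.049)
E
```

```text
clock: 18.0
tool_pos: [0.5998, -0.0136, 0.0757]
orientation: [-180.0, 0.2, 173.2]
force: [-6.1, 1.4, 21.4]
opening: 0.0177
gripper_force: 30.0
[ 0.59983364 -0.01362128  0.07572195] [-6.09817539  1.41606716 21.35514094] [ 0.18014682  2.62455143 -0.10138253]
11435 slopes deg [1.48 0.06] z at origin 0.0498 xmin -0.0656 y -0.0479 0.0506 ((-46.852882385253906, 1.3926734924316406), (100.43247985839844, 37.71681594848633), 89.96183013916016)
```

```bash
python3 drive.py '[{"sx":0.0005, "sz":0.001, "jaw":0}, {"sx":0.0005, "sz":0.0015, "jaw":0}, {"sx":0.0005, "sz":0.002, "jaw":0}, {"sx":0.0005, "sz":0.002, "jaw":0}, {"sx":0.0005, "sz":0.002, "jaw":0}]'
python3 - <<'E'
from pl import *
s=snap('wrist');o=s['obs'];print(o['tool_pos'],o['force'],o['moment'],o['orientation'])
cover(s,o['tool_pos'][:2],.049)
t=snap('scene');save(t,'scene5')
a=t['frame'][:,:,::-1];cv2.imwrite('pics/scene5b.png',cv2.resize(a[130:330,180:440],None,fx=3,fy=3,interpolation=cv2.INTER_CUBIC))
E
```

```text
clock: 18.68
tool_pos: [0.5999, -0.0136, 0.0757]
orientation: [180.0, 0.3, 173.2]
force: [-11.4, 0.9, 35.4]
opening: 0.0178
gripper_force: 30.0
[ 0.59988307 -0.01359938  0.07567282] [-11.41054889   0.94121789  35.36187216] [ 0.41128313  4.31988766 -0.11067386] [179.99319087   0.25381177 173.22479905]
11483 slopes deg [1.56 0.06] z at origin 0.0499 xmin -0.0656 y -0.0479 0.0507 ((-46.791908264160156, 1.2112617492675781), (100.53569793701172, 37.73984909057617), 89.85653686523438)
```

View pics/scene5b.png

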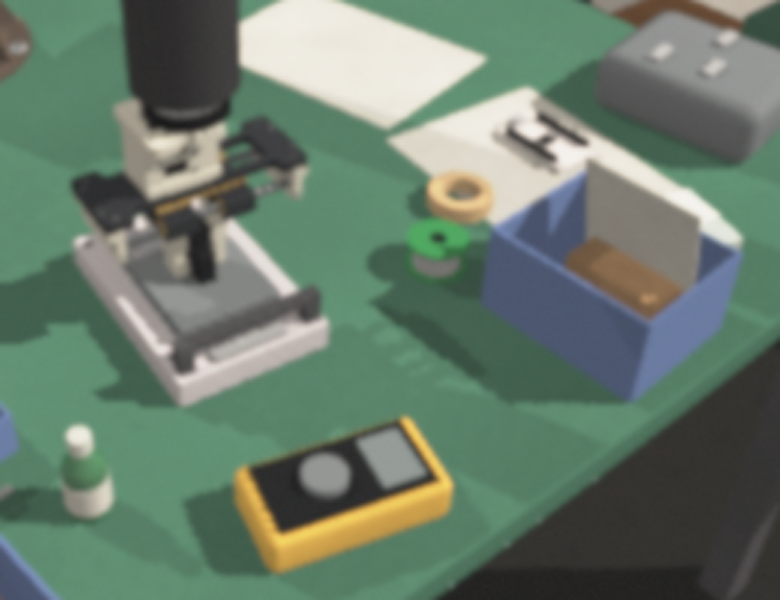

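The tongue is under the keeper and protrudes beyond it, and the cover looks flat. I'll check flushness against the deck by depth in the same image.

```bash
cat > fl.py <<'E'
from pl import *
def flush(q,c):
    X=cloud(q)-[*c,0];a=np.radians(-6.85);x=X[:,0]*np.cos(a)+X[:,1]*np.sin(a);y=-X[:,0]*np.sin(a)+X[:,1]*np.cos(a);z=X[:,2]
    for n,m in(('top',(abs(z-.049)<.008)&(x<-.03)&(x>-.062)&(abs(y)<.045)),('deck',(abs(z-.032)<.006)&(x<-.072)&(x>-.112)&(abs(y)<.065)),('sides',(abs(z-.032)<.006)&(x<-.03)&(x>-.112)&(abs(y)>.056)&(abs(y)<.07))):
        A=np.c_[x,y,np.ones(len(x))][m]
        if len(A)<20: print(n,len(A));continue
        k=np.linalg.lstsq(A,z[m],rcond=None)[0];print(n,len(A),np.degrees(k[:2]).round(2),'z@-65mm',round(k[2]-.065*k[0],4))
E
python3 - <<'E'
from fl import *
s=snap('wrist');o=s['obs'];print(o['force'],o['moment']);flush(s,o['tool_pos'][:2])
E
```

```text
[-12.09571979   0.95712792  36.302078  ] [ 0.40711664  4.34759923 -0.14709287]
top 8648 [0.58 0.15] z@-65mm 0.0487
deck 16469 [-0.05  0.01] z@-65mm 0.0309
sides 6487 [-0.21  0.03] z@-65mm 0.0309
```

Run:
```python
from pl import *
q=dict(np.load('pics/w6.npz'));X=cloud(q)-[.4285,.3048,0];a=np.radians(-5.1);x=X[:,0]*np.cos(a)+X[:,1]*np.sin(a);y=-X[:,0]*np.sin(a)+X[:,1]*np.cos(a);z=X[:,2]
for n,m in(('top',(abs(z-.017)<.008)&(x<-.03)&(x>-.062)&(abs(y)<.045)),('topall',(abs(z-.017)<.008)&(x<.06)&(x>-.062)&(abs(y)<.045)&(abs(y)>.02)),('bench',(abs(z)<.006)&(x<-.072)&(x>-.112)&(abs(y)<.065)),('sides',(abs(z)<.006)&(x<-.03)&(x>-.112)&(abs(y)>.06)&(abs(y)<.08))):
    A=np.c_[x,y,np.ones(len(x))][m];k=np.linalg.lstsq(A,z[m],rcond=None)[0];print(n,len(A),np.degrees(k[:2]).round(2),'z@-65mm',round(k[2]-.065*k[0],4))
```

```text
top 2550 [0.85 0.  ] z@-65mm 0.0186
topall 4792 [-0.73  0.05] z@-65mm 0.019
bench 4786 [0.03 0.38] z@-65mm 0.0012
sides 2824 [-0.03  0.25] z@-65mm 0.0012
```

Run:
```python
from pl import *
q=dict(np.load('pics/top2.npz'));X=cloud(q)
for n,c in(('conn',(.629,-.282)),('spacer',(.443,-.308))):
    m=(abs(X[:,0]-c[0])<.032)&(abs(X[:,1]-c[1])<.036);A=X[m];B=A[(A[:,2]>.010)&(A[:,2]<.026)]
    print(n,len(A),np.median(A[:,2]),A[:,2].max(),len(B),cv2.minAreaRect((B[:,:2]*1000).astype(np.float32)))
s=snap('wrist');print(s['obs']['force'],s['obs']['tool_pos'],s['obs']['clock'])
```

```text
conn 589 0.003953655595146599 0.04553733749486677 101 ((650.0448608398438, -275.6236267089844), (49.71951675415039, 60.21129608154297), 54.49486541748047)
spacer 573 0.0038043833170285923 0.04556664208927774 89 ((446.33453369140625, -305.8723449707031), (43.073814392089844, 15.150384902954102), 3.5815839767456055)
[-11.17538528   1.09547639  34.5337156 ] [ 0.59987534 -0.01361253  0.07566445] 18.825
```

```bash
python3 -c "
from plant import ctrl, camrig, status, close_job
print(close_job())"
```

```text
the job is handed in; nothing more can be done
None
```

The job is handed in with the arm still pressing the cover down at about 35 N: tongue under the keeper, on the pin, flush to within about 0.3 mm by depth. The spacer is confirmed in its bin by camera; the connector was released inside its bin, but I took no picture of it afterwards, and I did not re-check the bystanders.

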